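# Sort wheel hubs by the feel of their bearings

### The arm

A 6-joint arm with a two-finger parallel gripper is mounted at the origin on the work surface. World frame = base frame: x ahead of the robot, y to its left, z up, the work surface at z = 0. Lengths are in mm, angles in degrees, forces in N, time in s.
With the tool pointing down it reaches from about 300 to 850 mm from the base axis. Payload 4.2 kg.
Tool frame: the origin (TCP) lies midway between the tips of the shut fingers; the grasp point (between the pads) lies 19 mm behind it; z points along the fingers, y is the line along which they close (so a half turn about z gives the same grasp; the last joint's range is limited). The gripper opens to 91 mm and grips with 3 to 60 N. Pads are 32 mm wide; open, the fingers measure 118 mm over their backs; the gripper's body (76 mm by 178 mm) begins 60 mm behind the grasp point.
Start: joints at [-76.146, 18.312, 89.639, -0, 72.044, -1.146], TCP at [148.824, -555.423, 213.976] pointing down, gripper open.
Joint ranges: [-177.97, 177.97], [-48.28, 115.42], [12.27, 149.76], [-77.06, 257.06], [2.81, 150.46], [-146.56, 146.56]. Speed limits (degrees/s): [147.25, 147.25, 180, 180, 180, 180].

### API

Orientations are given as [roll, pitch, yaw] about the fixed x, y, z axes, in that order (R = Rz(yaw) Ry(pitch) Rx(roll)).
In Python, from workcell import env gives the robot as it stands.
- The arm moves only by the tool jog_arm, never from a script. Its argument "steps" is one flat list of numbers, 5 for each row, row after row: the closure, from 0 (fully open) to 1 (shut), then the shift along the tool's x, y, z in cm, then the turn about the tool's z in degrees. A call has 1 to 20 rows; each row is the pose to reach, as a shift and turn from the pose commanded when the call began, along the tool's axes at that moment; what a row does not reach only later rows make up. A row lasts 1/10 s, in which the tool goes at most 50 mm and 8.59 degrees, less where a joint would pass 70% of its speed; a pose out of reach is approached as far as the arm can. A call with a gripper value outside its range is refused whole. The fingers move at their own pace and stop on an object; "force" is the grip in N (left out, the last holds). Time passes only in rows, so rows that repeat a pose let the fingers close. It gives the time, the measured TCP pose, the force and the opening at its end, in the units of the state.
- env.state(): the state, without advancing time (a new reading comes with each control period).
- env.grab_frame(name): name is "scene" or "top"; returns the picture (400x640x3 uint8, red, green, blue); there is no depth.
- env.camera_params(name): a dict with "fx", "fy", "cx", "cy" (pixels), "k1" (the pictures are not rectified: a ray, as slopes to the right and down, at radius r is drawn at 1 + k1 r^2 times it, then the intrinsics apply), "R" (3x3) and "t" (3): a world point X has camera coordinates R X + t. Camera axes: x right, y down, z forward; pixel columns grow to the right and rows downward; lengths in mm; the calibration is good to about 2 mm. A picture is of the moment at which its call begins. camera_params takes no time and is no camera call.
- env.job_done(): hands the job in, once; it reports no verdict.
The state is a dict: "time_s": time; "qpos": joint angles; "qvel": joint speeds; "effort": joint torques, N m; "ee_pos": TCP position; "ee_rot": TCP orientation; "force": force on the tool from outside, world axes, zero at the start; "torque": the same for the moment, N m; "gripper_width": finger opening in mm.
Only numpy, scipy, OpenCV 4.12 (cv2) and the standard library are available. Lean on these libraries where they do the work, as an engineer would, in place of code of your own. Each camera call takes 0.05 s, during which the arm holds its last target. There are 200 camera calls.

### The job

Check the bearings of the three front hubs that stand by their axles in the slotted wooden holder: turn each by hand at least an eighth of a turn on its axle, leave it turned, and feel whether it runs freely or drags. Stand every hub that drags upright and fully home in a round hole of the rebuild block, and leave the sound ones standing in the holder. Handle the hubs gently, without knocking or forcing them against the wood, and do not disturb the other things on the ledge.

Things in the scene. Friction and masses are not known exactly. Their poses are not given: they have to be found in the camera images.
- holder: fixed wooden bar 75 x 370 x 45 mm (x, y, z), origin at the centre of its underside. In its top three blind slots at y = -125, 0 and +125 mm, each 9.5 (x) by 12.5 mm (y), 30 mm deep; each holds the flatted axle end of one hub, which therefore cannot turn (about 0.15 rad of play each way)
- block: fixed wooden block 250 x 85 x 45 mm (x, y, z), the rebuild block, with three empty round blind holes in its top at x = -90, 0 and +90 mm, each 17 mm across, 30 mm deep, with a 2 mm chamfer, so that a hub's axle end drops in with any yaw; origin at the centre of its underside
- block_hole0 (a point): centre of the mouth of the block's round hole at its x = -90 mm, level with the block's top, 45 mm above the ledge
- block_hole1 (a point): centre of the mouth of the block's round hole at its x = 0 mm, level with the block's top, 45 mm above the ledge
- block_hole2 (a point): centre of the mouth of the block's round hole at its x = 90 mm, level with the block's top, 45 mm above the ledge
- hub_a: front bicycle hub, 0.24 kg, upright on its axle, alike to the others. Origin on the axis, underside of the lower axle washer (22 mm wide), which rests on the wood; z up. Axle end below it: flats 8 x 11 mm (x, y) 18 mm long, then a 4 mm taper to 5 mm. Shell above: flanges 58 mm wide at z = 15-18 and 69-72 mm, 32 mm barrel between; boss on top, nut to z = 100, axle to z = 112 mm
- hub_a_boss (a point): on the hub's axis, mid-height of the round disc-mount boss (36 mm across, z = 72 to 95 mm above the hub's origin), 84 mm above the origin. Grip here: the boss is part of the shell, which turns without limit on the axle
- hub_a_port (a point): small grease port on the shell's barrel, 17.5 mm off the axis, 44 mm above the hub's origin; goes round with the shell and at the start faces the near long side of the holder (its -x), like the other hubs' ports, within 0.1 rad
- hub_a_shell (a joint): angle of this hub's shell on its axle, counter-clockwise from above, within 0.1 rad of 0 at the start, no limit. Sound bearings resist turning with about 0.012 N m, bearings that drag with about 0.26 N m; neither coasts. Nothing shows from outside which hubs drag, and their number is not told
- hub_b: front bicycle hub, 0.24 kg, upright on its axle, alike to the others. Origin on the axis, underside of the lower axle washer (22 mm wide), which rests on the wood; z up. Axle end below it: flats 8 x 11 mm (x, y) 18 mm long, then a 4 mm taper to 5 mm. Shell above: flanges 58 mm wide at z = 15-18 and 69-72 mm, 32 mm barrel between; boss on top, nut to z = 100, axle to z = 112 mm
- hub_b_boss (a point): on the hub's axis, mid-height of the round disc-mount boss (36 mm across, z = 72 to 95 mm above the hub's origin), 84 mm above the origin. Grip here: the boss is part of the shell, which turns without limit on the axle
- hub_b_port (a point): small grease port on the shell's barrel, 17.5 mm off the axis, 44 mm above the hub's origin; goes round with the shell and at the start faces the near long side of the holder (its -x), like the other hubs' ports, within 0.1 rad
- hub_b_shell (a joint): angle of this hub's shell on its axle, counter-clockwise from above, within 0.1 rad of 0 at the start, no limit. Sound bearings resist turning with about 0.012 N m, bearings that drag with about 0.26 N m; neither coasts. Nothing shows from outside which hubs drag, and their number is not told
- hub_c: front bicycle hub, 0.24 kg, upright on its axle, alike to the others. Origin on the axis, underside of the lower axle washer (22 mm wide), which rests on the wood; z up. Axle end below it: flats 8 x 11 mm (x, y) 18 mm long, then a 4 mm taper to 5 mm. Shell above: flanges 58 mm wide at z = 15-18 and 69-72 mm, 32 mm barrel between; boss on top, nut to z = 100, axle to z = 112 mm
- hub_c_boss (a point): on the hub's axis, mid-height of the round disc-mount boss (36 mm across, z = 72 to 95 mm above the hub's origin), 84 mm above the origin. Grip here: the boss is part of the shell, which turns without limit on the axle
- hub_c_port (a point): small grease port on the shell's barrel, 17.5 mm off the axis, 44 mm above the hub's origin; goes round with the shell and at the start faces the near long side of the holder (its -x), like the other hubs' ports, within 0.1 rad
- hub_c_shell (a joint): angle of this hub's shell on its axle, counter-clockwise from above, within 0.1 rad of 0 at the start, no limit. Sound bearings resist turning with about 0.012 N m, bearings that drag with about 0.26 N m; neither coasts. Nothing shows from outside which hubs drag, and their number is not told
- cup: bystander: grey ceramic cup, 76 mm across the rim, 75 mm tall; origin at the centre of its underside
- caliper: bystander: steel brake caliper lying on the ledge, about 34 x 96 x 40 mm; origin at the centre of its underside
- spanner: bystander: chrome spanner lying flat, 158 mm long along its x, 7 mm thick; origin at its middle, on the underside
- lever_stand: bystander: fixed plywood holder 50 x 70 x 35 mm with a slot in which the tire lever stands; origin at the centre of its underside
- lever: bystander: blue plastic tire lever standing in its slotted holder, 104 mm long, its top 114 mm above the ledge; origin at its lower end
Mind the look-alikes: they are no part of the job. Leave any blue look-alike of the hub_c alone.

How it is judged (in metres and radians):
At the end, for the whole second after the job is handed in: Every shell turned on its axle (0.45 rad or more, either way); every hub that drags (its worn shell sits 0.02 mm low) in a round hole, washer within 3 mm of the wood, 6 mm of the hole's centre; every sound hub in its slot within 8 mm of its start; all upright within 0.1 rad, at rest, let go ((value of joint hub_a_shell above 0.45 rad or value of joint hub_a_shell below -0.45 rad) and (value of joint hub_b_shell above 0.45 rad or value of joint hub_b_shell below -0.45 rad) and (value of joint hub_c_shell above 0.45 rad or value of joint hub_c_shell below -0.45 rad) and contact force between the fingers and anything else below 0.1 N and ((z of hub_a_port in the frame of hub_a below 0.04399 m and ((horizontal distance between hub_a and block_hole0 below 0.006 m and z of hub_a in the frame of block_hole0 between -0.003 and 0.003 m) or (horizontal distance between hub_a and block_hole1 below 0.006 m and z of hub_a in the frame of block_hole1 between -0.003 and 0.003 m) or (horizontal distance between hub_a and block_hole2 below 0.006 m and z of hub_a in the frame of block_hole2 between -0.003 and 0.003 m))) or (z of hub_a_port in the frame of hub_a above 0.04399 m and distance of hub_a from where it was at the start of the episode below 0.008 m)) and angle between each of hub_a, hub_b, hub_c's own z axis and vertical below 0.1 rad and linear speed of each of hub_a, hub_b, hub_c below 0.02 m/s and ((z of hub_b_port in the frame of hub_b below 0.04399 m and ((horizontal distance between hub_b and block_hole0 below 0.006 m and z of hub_b in the frame of block_hole0 between -0.003 and 0.003 m) or (horizontal distance between hub_b and block_hole1 below 0.006 m and z of hub_b in the frame of block_hole1 between -0.003 and 0.003 m) or (horizontal distance between hub_b and block_hole2 below 0.006 m and z of hub_b in the frame of block_hole2 between -0.003 and 0.003 m))) or (z of hub_b_port in the frame of hub_b above 0.04399 m and distance of hub_b from where it was at the start of the episode below 0.008 m)) and ((z of hub_c_port in the frame of hub_c below 0.04399 m and ((horizontal distance between hub_c and block_hole0 below 0.006 m and z of hub_c in the frame of block_hole0 between -0.003 and 0.003 m) or (horizontal distance between hub_c and block_hole1 below 0.006 m and z of hub_c in the frame of block_hole1 between -0.003 and 0.003 m) or (horizontal distance between hub_c and block_hole2 below 0.006 m and z of hub_c in the frame of block_hole2 between -0.003 and 0.003 m))) or (z of hub_c_port in the frame of hub_c above 0.04399 m and distance of hub_c from where it was at the start of the episode below 0.008 m))); the robot touches nothing.
It fails at once if a sound hub is pulled out of the holder or tipped ((z of hub_a_port in the frame of hub_a above 0.04399 m and (distance of hub_a from where it was at the start of the episode above 0.015 m or angle between hub_a's own z axis and vertical above 0.25 rad)) or (z of hub_b_port in the frame of hub_b above 0.04399 m and (distance of hub_b from where it was at the start of the episode above 0.015 m or angle between hub_b's own z axis and vertical above 0.25 rad)) or (z of hub_c_port in the frame of hub_c above 0.04399 m and (distance of hub_c from where it was at the start of the episode above 0.015 m or angle between hub_c's own z axis and vertical above 0.25 rad))).
It fails at once if a hub is forced or wrenched sideways in its slot: more than 80 N in all on the wood of the holder (the drag itself takes about 45 N at the axle's flats) (contact force between any of hub_a, hub_b, hub_c and holder above 80 N).
It fails at once if a hub is knocked or pressed on the block with more than 35 N (contact force between any of hub_a, hub_b, hub_c and block above 35 N).
It fails at once if the cup, caliper, spanner or tire lever is moved by more than 20 mm (distance of any of cup, caliper, spanner, lever from where it was at the start of the episode above 0.02 m).
It also fails if it takes over 72 s, if anything falls off the work surface, if the arm or the gripper's body presses on something with over 40 N, if the wrist force passes 120 N, or if a joint passes its speed limit or range.

## Working session

There is one attempt and no reset: what is moved stays moved. The work goes in short steps, Python scripts to look and compute and a tool call to move; the robot and the scene stay as the last step left them, time stands still between calls to the robot, and variables do not carry over. Pictures are saved under pics/ and viewed, on a budget of 10 in all, crops included, one or two more only if the job needs it, and the job is handed in when it is done.

Besides the shell and the picture viewer there is one more tool, called after "Emit:" as name(argument=value, ...) on one line, values as JSON. jog_arm: Moves the arm, as the interface text tells. Its arguments: {"type":"object","properties":{"steps":{"type":"array","items":{"type":"number"}},"force":{"type":"number"}},"required":["steps"]}

```bash
mkdir -p pics; ls
python3 - <<'E'
from workcell import env
import cv2
for n in("scene","top"):
    cv2.imwrite(f"pics/{n}0.png",env.grab_frame(n)[:,:,::-1])
    print(n,env.camera_params(n))
print(env.state())
E
```

```text
pics
scene {'fx': 405.0777699967354, 'fy': 405.0777699967354, 'cx': 315.35260742616805, 'cy': 208.55569279137, 'k1': 0.011722442790344624, 'R': array([[ 5.82056863e-01,  8.13147833e-01, -6.40182876e-04],
       [ 5.68255941e-01, -4.07324430e-01, -7.14962932e-01],
       [-5.81631321e-01,  4.15785294e-01, -6.99162067e-01]]), 't': array([-310.27499662, -285.61310021, 1250.2642933 ])}
top {'fx': 440.9567815285882, 'fy': 440.9567815285882, 'cx': 320.7612460573554, 'cy': 205.02663892749584, 'k1': 0.009910069003948233, 'R': array([[-0.02325281, -0.99930686, -0.02907068],
       [-0.98251937,  0.02821518, -0.18400976],
       [ 0.18470245,  0.02428377, -0.98249443]]), 't': array([  -5.66698653,  591.59474333, 1099.66439189])}
{'time_s': 0.1, 'qpos': array([-7.61454350e+01,  1.83497337e+01,  8.96991348e+01,  1.33874348e-03,
        7.20451627e+01, -1.14664133e+00]), 'qvel': array([-0.05126577, -0.19078386, -0.14529986,  0.07941532, -0.01933206,
       -0.01135769]), 'effort': array([-4.91088667e-04, -4.13333309e+01, -2.32509649e+01,  7.28300423e-02,
        4.21531464e-02, -6.11026621e-05]), 'ee_pos': array([ 148.7247286 , -554.96270983,  213.18867029]), 'ee_rot': array([-1.79906013e+02, -3.15430101e-03,  1.50007900e+01]), 'force': array([-0.79406915,  0.28750114, -0.62949436]), 'torque': array([-0.00625916, -0.02170055,  0.03028054]), 'gripper_width': 91.02394432534038}
```

View pics/top0.png

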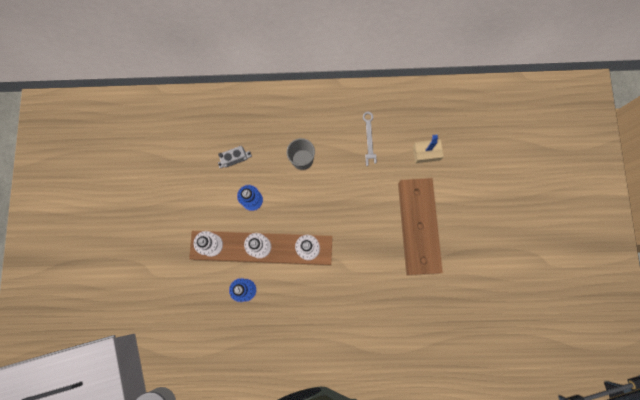

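View pics/scene0.png

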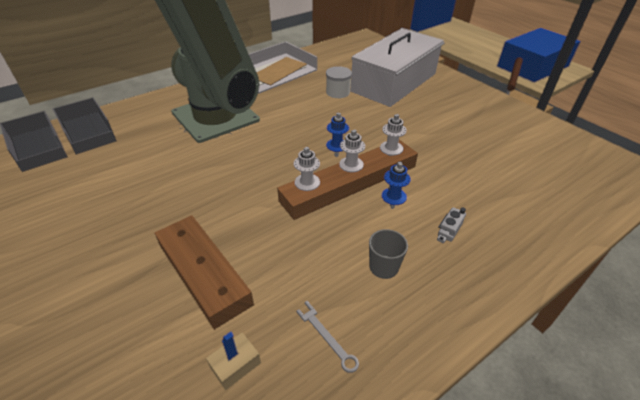

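The three white hubs stand in the holder, with tops at about (204,242), (254,243) and (306,245) in top. The blue look-alikes at (250,196) and (242,289) stand on the ledge outside it, so I'll leave them alone. The block holes are at about (417,191), (420,226) and (423,260). I'll confirm these in one enlarged crop with a projected model.

```bash
cat > h.py <<'E'
from workcell import env
import numpy as np, cv2
def cam(n):
    c=env.camera_params(n); K=np.array([[c['fx'],0,c['cx']],[0,c['fy'],c['cy']],[0,0,1]])
    return K,np.array([c['k1'],0,0,0,0]),np.array(c['R']),np.array(c['t'])
def proj(n,P):
    K,d,R,t=cam(n); return cv2.projectPoints(np.array(P,float).reshape(-1,3),cv2.Rodrigues(R)[0],t,K,d)[0][:,0]
def onplane(n,px,z):
    K,d,R,t=cam(n); u=cv2.undistortPoints(np.array(px,float).reshape(-1,1,2),K,d)[:,0]
    r=np.c_[u,np.ones(len(u))]@R; o=-R.T@t
    return o+r*((z-o[2])/r[:,2])[:,None]
E
python3 - <<'E'
from h import *
im=cv2.imread("pics/top0.png")
a=cv2.resize(im[215:285,180:340],None,fx=5,fy=5,interpolation=cv2.INTER_CUBIC)
b=cv2.resize(im[174:280,394:446].transpose(1,0,2),None,fx=4.7,fy=4.7,interpolation=cv2.INTER_CUBIC)
c=np.zeros((600,800,3),np.uint8); c[:350]=a; c[352:352+b.shape[0],:b.shape[1]]=b[:248]
cv2.imwrite("pics/crop1.png",c)
print(onplane("top",[(192,231),(332,236),(331,265),(190,260),(400,180),(432,179),(441,273),(407,274),(417,191),(420,226),(423,260)],45).round())
print(onplane("top",[(204,242),(254,243),(306,245)],157).round())
E
```

```text
[[ 533.  320.   45.]
 [ 510.  -48.   45.]
 [ 435.  -43.   45.]
 [ 457.  323.   45.]
 [ 655. -233.   45.]
 [ 655. -317.   45.]
 [ 408. -323.   45.]
 [ 408. -237.   45.]
 [ 623. -276.   45.]
 [ 530. -277.   45.]
 [ 442. -279.   45.]]
[[491. 254. 157.]
 [486. 136. 157.]
 [478.  13. 157.]]
```

View pics/crop1.png

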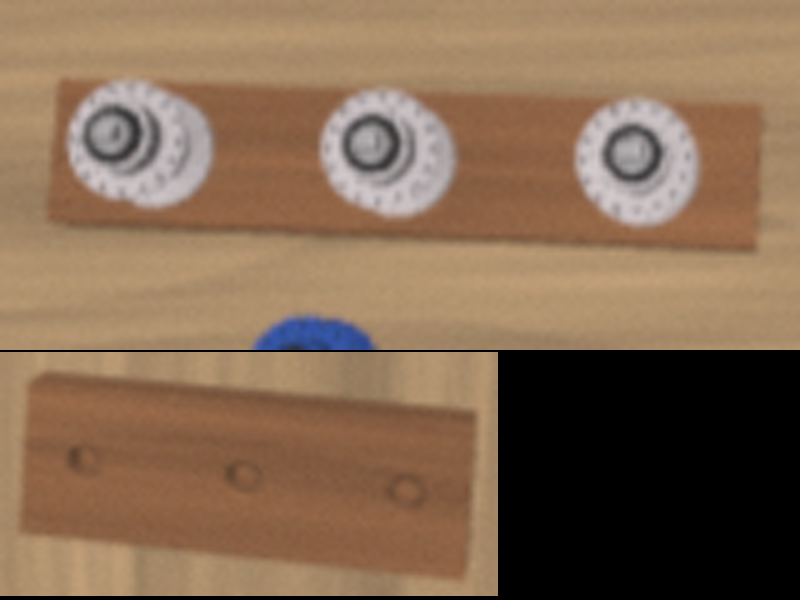

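Run:
```python
from h import *
im=cv2.imread("pics/scene0.png")
a=cv2.resize(im[110:220,270:425],None,fx=4,fy=4,interpolation=cv2.INTER_CUBIC)
b=cv2.resize(im[210:330,150:260],None,fx=4,fy=4,interpolation=cv2.INTER_CUBIC)
c=np.zeros((600,800,3),np.uint8); c[:440,:620]=a; 
c=np.zeros((490,800,3),np.uint8)
a=cv2.resize(im[110:220,270:425],None,fx=3,fy=3,interpolation=cv2.INTER_CUBIC)
b=cv2.resize(im[210:330,150:260],None,fx=3,fy=3,interpolation=cv2.INTER_CUBIC)
c[:330,:465]=a; c[:360,470:]=b
cv2.imwrite("pics/crop2.png",c[:360])
```

```text
(no output)
```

View pics/crop2.png

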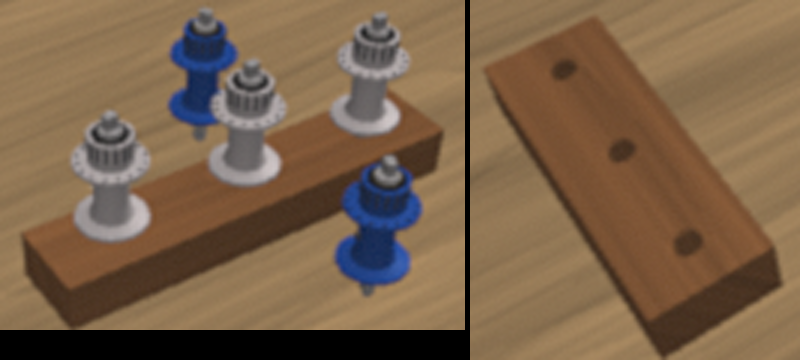

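The crop shows the three white hubs in the holder slots with axle tops at about (306,149), (354,132) and (396,116) in scene. Both blue hubs are clearly off the holder. The block holes are at (181,233), (200,260) and (222,290).

Run:
```python
from h import *
from scipy.optimize import least_squares
def fit(P,obs,x0):
    # obs: cam -> (idx,pix); pose x,y,yaw ; 
    def W(p): 
        c,s=np.cos(p[2]),np.sin(p[2]); return P@np.array([[c,s,0],[-s,c,0],[0,0,1]])+[p[0],p[1],0]
    for cams in (["top"],["scene"],["top","scene"]):
        f=lambda p:np.concatenate([(proj(n,W(p)[obs[n][0]])-obs[n][1]).ravel() for n in cams])
        r=least_squares(f,x0,loss="soft_l1",x_scale=[10,10,.1])
        print(cams,r.x[:2].round(1),np.degrees(r.x[2]).round(2)); 
        for e in f(r.x).reshape(-1,2).round(1): print(e,end=" ")
        print()
    print(W(r.x)[-3:].round(1))
# holder: corners FL(+x+y),FR(+x-y),NR,NL ; hub axle tops at y=125,0,-125
H=np.array([[37.5,185,45],[37.5,-185,45],[-37.5,-185,45],[-37.5,185,45],[0,125,157],[0,0,157],[0,-125,157]],float)
fit(H,{"top":(range(7),np.array([(191.6,230.4),(332,235.4),(331,264),(189.6,258.6),(201.8,241),(253.8,243),(306,245.2)])),
 "scene":([0,1,2,3,4,5,6],np.array([(416.3,154),(293,204),(278,189),(398,140.7),(396,115),(353.7,131),(306.3,148)]))},[484,138,.05])
B=np.array([[125,42.5,45],[125,-42.5,45],[-125,-42.5,45],[-125,42.5,45],[-90,0,45],[0,0,45],[90,0,45]],float)
fit(B,{"top":(range(7),np.array([(399.6,179.5),(431.6,178.6),(440.6,272.6),(406.6,273.6),(423,260.2),(419.8,225.5),(416.2,191.5)])),
 "scene":(range(7),np.array([(251.3,291.3),(209.7,316.7),(155,233),(192,215.3),(181,232.7),(200.3,259.7),(222.3,290.3)]))},[530,-277,0])
```

```text
['top'] [486.  137.5] -3.62
[ 0.4 -0.1] [ 0.5 -0. ] [0.5 0.4] [-0.3  0.3] [-1.1 -0.1] [-0.5 -0.1] [ 0.2 -0.4] 
['scene'] [490.4 136.3] -3.07
[ 1.4 -0.9] [-0.1  3.2] [-1.4 -0.7] [ 0.3 -1.8] [ 0.2 -0.1] [-0.1 -0.1] [-0.1  0.7] 
['top', 'scene'] [487.1 137.8] -3.47
[ 0.3 -0.3] [ 0.4 -0.6] [ 0.4 -0.2] [-0.3  0.1] [-1.2 -0.4] [-0.7 -0.6] [ 0.1 -1. ] [ 1.1 -1.5] [-0.8  1.8] [-1.8 -2.1] [ 0.2 -2.4] [-0.1 -0.7] [-0.6 -1. ] [-0.6 -0.5] 
[[494.7 262.5 157. ]
 [487.1 137.8 157. ]
 [479.6  13.  157. ]]
['top'] [ 532.3 -276.4] 1.17
[-0.1 -0.1] [ 0.  -0.8] [-0.1  0.5] [0.4 1. ] [-0.4 -0.2] [-0.2 -0.3] [ 0.4 -0. ] 
['scene'] [ 535.7 -278.5] 1.91
[0.9 0.2] [0.2 0.2] [-0.6 -0.9] [ 0.3 -0.9] [-0.3  0. ] [-0.2  0.1] [-0.1  0.4] 
['top', 'scene'] [ 534.1 -277.6] 1.56
[-0.  -0.7] [ 0.1 -1.6] [ 0.7 -0.4] [1.2 0.4] [ 0.2 -0.9] [ 0.2 -1. ] [ 0.6 -0.7] [ 0.6 -0.3] [-0.3 -0.6] [-0.2 -1.8] [ 0.7 -1.6] [ 0.  -0.8] [-0.1 -0.6] [-0.4 -0.3] 
[[ 444.1 -280.1   45. ]
 [ 534.1 -277.6   45. ]
 [ 624.1 -275.2   45. ]]
```

Emit:
jog_arm(steps=[0,46.7,-46.3,0,0,0,46.7,-46.3,0,0,0,46.7,-46.3,0,0,0,46.7,-46.3,0,0,0,46.7,-46.3,0,0,0,46.7,-46.3,0,0,0,46.7,-46.3,0,0,0,46.7,-46.3,0,0,0,46.7,-46.3,0,0,0,46.7,-46.3,0,0,0,46.7,-46.3,0,0,0,46.7,-46.3,0,0,0,46.7,-46.3,0,0,0,46.7,-46.3,0,0,0,46.7,-46.3,0,0,0.3,46.7,-46.3,0,0,0.3,46.7,-46.3,0,0,0.3,46.7,-46.3,0,0], force=6)

```text
time_s: 1.9
ee_pos: [479.5, 11.3, 214.1]
ee_rot: [180.0, 0.0, 14.9]
force: [-0.3, -0.8, -0.8]
gripper_width: 70.5
```

Emit:
jog_arm(steps=[0.3,0,0,4,0,0.3,0,0,8,0,0.3,0,0,9.2,0,0.3,0,0,9.2,0,0.3,0,0,9.2,0])

```text
time_s: 2.4
ee_pos: [480.5, 12.0, 122.6]
ee_rot: [180.0, -0.1, 14.9]
force: [-0.5, -0.9, 0.7]
gripper_width: 63.7
```

Emit:
jog_arm(steps=[0.5,0,0,0,0,0.54,0,0,0,0,0.58,0,0,0,0,0.62,0,0,0,0,0.66,0,0,0,0,0.66,0,0,0,0,0.66,0,0,0,0], force=5)

```text
time_s: 3.1
ee_pos: [480.4, 12.8, 122.3]
ee_rot: [180.0, -0.1, 15.0]
force: [0.1, 1.3, 3.7]
gripper_width: 35.4
```

Emit:
jog_arm(steps=[0.66,0,-0.1,0,0,0.66,0,-0.1,0,0,0.66,0,-0.1,0,0])

```text
time_s: 3.4
ee_pos: [480.1, 13.6, 122.2]
ee_rot: [180.0, -0.0, 15.0]
force: [0.8, 0.4, 4.7]
gripper_width: 35.9
```

Emit:
jog_arm(steps=[0.66,0,-0.1,0,0,0.66,0,-0.1,0,0,0.66,0,-0.1,0,0])

```text
time_s: 3.7
ee_pos: [479.8, 14.3, 122.0]
ee_rot: [180.0, -0.0, 15.0]
force: [0.6, -2.1, 4.1]
gripper_width: 36.1
```

Emit:
jog_arm(steps=[0.4,0,0.05,0,0,0.3,0,0.05,0,0,0.3,0,0.05,0,-8.5,0.3,0,0.05,0,-17,0.3,0,0.05,0,-25.5,0.3,0,0.05,0,-34,0.3,0,0.05,0,-42.5,0.3,0,0.05,0,-51,0.3,0,0.05,0,-59.5,0.3,0,0.05,0,-68,0.3,0,0.05,0,-76.5,0.4,0,0.05,0,-85,0.45,0,0.05,0,-90,0.5,0,0.05,0,-90])

```text
time_s: 5.1
ee_pos: [479.0, 14.3, 121.4]
ee_rot: [-179.9, -0.0, 105.0]
force: [-0.7, 0.6, 0.8]
gripper_width: 46.5
```

Emit:
jog_arm(steps=[0.54,0,0,0,0,0.58,0,0,0,0,0.62,0,0,0,0,0.66,0,0,0,0,0.66,0,0,0,0,0.66,0,0,0,0])

```text
time_s: 5.7
ee_pos: [479.4, 14.1, 121.8]
ee_rot: [-180.0, -0.0, 105.0]
force: [-0.4, -0.0, -0.6]
gripper_width: 35.7
```

Emit:
jog_arm(steps=[0.7,0,0,0,0,0.7,0,0,0,0,0.7,0,0,0,0], force=25)

```text
time_s: 6.0
ee_pos: [479.6, 14.1, 121.8]
ee_rot: [-180.0, 0.0, 105.0]
force: [0.6, 0.6, -2.5]
gripper_width: 35.2
```

```bash
cat > s.py <<'E'
from h import *
s=env.state(); print({k:np.round(s[k],3) for k in("time_s","ee_pos","ee_rot","force","torque","gripper_width")}, s["qpos"][5].round(1))
E
python3 s.py
```

```text
{'time_s': np.float64(6.0), 'ee_pos': array([479.591,  14.105, 121.828]), 'ee_rot': array([-1.79987e+02,  2.00000e-03,  1.04997e+02]), 'force': array([ 0.622,  0.579, -2.494]), 'torque': array([-0.027, -0.002, -0.024]), 'gripper_width': np.float64(35.235)} -14.7
```

Emit:
jog_arm(steps=[0.7,0,0,0,4,0.7,0,0,0,8,0.7,0,0,0,12,0.7,0,0,0,16])

```text
time_s: 6.4
ee_pos: [479.6, 14.2, 121.8]
ee_rot: [-180.0, 0.0, 88.8]
force: [-1.2, 0.0, -1.1]
gripper_width: 35.5
```

```bash
python3 s.py
```

```text
{'time_s': np.float64(6.4), 'ee_pos': array([479.645,  14.162, 121.81 ]), 'ee_rot': array([-179.993,    0.   ,   88.834]), 'force': array([-1.167,  0.011, -1.115]), 'torque': array([-0.027,  0.055, -0.021]), 'gripper_width': np.float64(35.502)} 1.5
```

Emit:
jog_arm(steps=[0.7,0,0,0,6,0.7,0,0,0,12,0.7,0,0,0,18,0.7,0,0,0,24,0.7,0,0,0,30])

```text
time_s: 6.9
ee_pos: [479.9, 14.0, 121.8]
ee_rot: [180.0, 0.0, 58.8]
force: [0.6, -1.0, -1.2]
gripper_width: 34.9
```

```bash
python3 s.py
```

```text
{'time_s': np.float64(6.9), 'ee_pos': array([479.879,  14.016, 121.832]), 'ee_rot': array([1.79971e+02, 5.00000e-03, 5.87610e+01]), 'force': array([ 0.565, -1.032, -1.197]), 'torque': array([-0.128, -0.056,  0.011]), 'gripper_width': np.float64(34.937)} 31.6
```

Emit:
jog_arm(steps=[0.7,0,0,0,6,0.7,0,0,0,12,0.7,0,0,0,18,0.7,0,0,0,24])

```text
time_s: 7.3
ee_pos: [480.0, 13.7, 121.8]
ee_rot: [179.9, 0.0, 34.8]
force: [-0.2, -2.3, -2.0]
gripper_width: 35.2
```

```bash
python3 s.py
```

```text
{'time_s': np.float64(7.3), 'ee_pos': array([480.011,  13.741, 121.83 ]), 'ee_rot': array([179.933,   0.   ,  34.779]), 'force': array([-0.2  , -2.337, -1.978]), 'torque': array([-0.449, -0.068,  0.066]), 'gripper_width': np.float64(35.223)} 55.6
```

Emit:
jog_arm(steps=[0.5,0,0,0,0,0.3,0,0,0,0,0.3,0,0,-3,0,0.3,0,0,-6,0,0.3,2.6,-3.3,-6,0,0.3,5.2,-6.6,-6,0,0.3,7.75,-9.8,-6,0,0.3,7.75,-9.8,-6,0,0.3,7.75,-9.8,-5,0,0.3,7.75,-9.8,-2,0,0.3,7.75,-9.8,0,0,0.4,7.75,-9.8,0,0,0.5,7.75,-9.8,0,0], force=5)

```text
time_s: 8.6
ee_pos: [487.0, 137.8, 121.8]
ee_rot: [180.0, 0.0, 34.9]
force: [0.3, -0.3, 1.1]
gripper_width: 50.9
```

Emit:
jog_arm(steps=[0.54,0,0,0,0,0.58,0,0,0,0,0.62,0,0,0,0,0.66,0,0,0,0,0.66,0,0,0,0,0.66,0,0,0,0])

```text
time_s: 9.2
ee_pos: [487.6, 139.0, 122.8]
ee_rot: [180.0, -0.1, 35.0]
force: [-0.0, -0.4, 6.2]
gripper_width: 35.7
```

Emit:
jog_arm(steps=[0.4,0,0,0,0,0.3,0,0,0,0,0.3,0,0,0,-8.5,0.3,0,0,0,-17,0.3,0,0,0,-25.5,0.3,0,0,0,-34,0.3,0,0,0,-42.5,0.3,0,0,0,-51,0.3,0,0,0,-59.5,0.3,0,0,0,-68,0.3,0,0,0,-76.5,0.4,0,0,0,-85,0.45,0,0,0,-90,0.5,0,0,0,-90])

```text
time_s: 10.6
ee_pos: [486.6, 138.8, 121.5]
ee_rot: [-179.9, -0.0, 125.0]
force: [-0.4, 0.3, 0.8]
gripper_width: 46.5
```

Emit:
jog_arm(steps=[0.54,0,0,0,0,0.58,0,0,0,0,0.62,0,0,0,0,0.66,0,0,0,0,0.66,0,0,0,0,0.66,0,0,0,0])

```text
time_s: 11.2
ee_pos: [486.8, 138.8, 121.8]
ee_rot: [-180.0, -0.0, 125.0]
force: [-0.9, -0.1, -1.3]
gripper_width: 35.5
```

Emit:
jog_arm(steps=[0.7,0,0,0,0,0.7,0,0,0,0,0.7,0,0,0,0], force=25)

```text
time_s: 11.5
ee_pos: [486.8, 138.8, 121.8]
ee_rot: [-180.0, -0.0, 125.0]
force: [-1.6, -1.7, -0.7]
gripper_width: 35.3
```

```bash
python3 s.py
```

```text
{'time_s': np.float64(11.5), 'ee_pos': array([486.804, 138.766, 121.825]), 'ee_rot': array([-1.79974e+02, -2.00000e-03,  1.24996e+02]), 'force': array([-1.556, -1.69 , -0.705]), 'torque': array([-0.044,  0.   ,  0.021]), 'gripper_width': np.float64(35.295)} -20.4
```

Emit:
jog_arm(steps=[0.7,0,0,0,4,0.7,0,0,0,9,0.7,0,0,0,14,0.7,0,0,0,19,0.7,0,0,0,24])

```text
time_s: 12.0
ee_pos: [486.9, 138.8, 121.8]
ee_rot: [-180.0, 0.0, 100.9]
force: [0.2, -0.5, -0.8]
gripper_width: 35.1
```

```bash
python3 s.py
```

```text
{'time_s': np.float64(12.0), 'ee_pos': array([486.937, 138.771, 121.822]), 'ee_rot': array([-1.79996e+02,  2.30000e-02,  1.00850e+02]), 'force': array([ 0.152, -0.517, -0.799]), 'torque': array([-0.073, -0.055,  0.303]), 'gripper_width': np.float64(35.145)} 3.8
```

Emit:
jog_arm(steps=[0.7,0,0,0,6,0.7,0,0,0,12,0.7,0,0,0,18,0.7,0,0,0,24])

```text
time_s: 12.4
ee_pos: [487.1, 138.7, 121.8]
ee_rot: [180.0, 0.0, 76.8]
force: [0.9, -1.3, -0.8]
gripper_width: 35.6
```

```bash
python3 s.py
```

```text
{'time_s': np.float64(12.4), 'ee_pos': array([487.091, 138.72 , 121.825]), 'ee_rot': array([1.79974e+02, 2.80000e-02, 7.68180e+01]), 'force': array([ 0.937, -1.288, -0.823]), 'torque': array([-0.107, -0.139,  0.229]), 'gripper_width': np.float64(35.558)} 27.8
```

Middle hub: torque z is about 0.28 N m, so it drags. I'll finish the turn, back off to relieve the flats, and lift.

Emit:
jog_arm(steps=[0.7,0,0,0,6,0.7,0,0,0,12,0.7,0,0,0,18,0.7,0,0,0,26,0.7,0,0,0,22,0.7,0,0,0,18,0.7,0,0,0,18])

```text
time_s: 13.1
ee_pos: [487.1, 138.7, 121.8]
ee_rot: [180.0, 0.0, 59.0]
force: [-0.1, -0.6, -1.9]
gripper_width: 35.3
```

```bash
python3 s.py
```

```text
{'time_s': np.float64(13.1), 'ee_pos': array([487.131, 138.734, 121.842]), 'ee_rot': array([1.79973e+02, 4.00000e-03, 5.89990e+01]), 'force': array([-0.063, -0.61 , -1.949]), 'torque': array([-0.143, -0.112,  0.009]), 'gripper_width': np.float64(35.294)} 45.6
```

Emit:
jog_arm(steps=[0.7,0,0,-0.3,0,0.7,0,0,-0.8,0,0.7,0,0,-1.4,0,0.7,0,0,-2.2,0,0.7,0,0,-3,0])

```text
time_s: 13.6
ee_pos: [486.8, 139.1, 152.8]
ee_rot: [-180.0, -0.0, 59.0]
force: [0.5, -0.1, -2.5]
gripper_width: 35.5
```

```bash
python3 s.py
```

```text
{'time_s': np.float64(13.6), 'ee_pos': array([486.83 , 139.074, 152.822]), 'ee_rot': array([-1.79982e+02, -2.30000e-02,  5.89740e+01]), 'force': array([ 0.528, -0.121, -2.468]), 'torque': array([-0.025, -0.079,  0.013]), 'gripper_width': np.float64(35.451)} 45.6
```

Emit:
jog_arm(steps=[0.7,0,0,-4,0,0.7,0,0,-8,0,0.7,0,0,-11.7,0,0.7,-2,1.53,-11.7,0,0.7,-5,3.83,-11.7,0,0.7,-8.5,6.5,-11.7,0,0.7,-12,9.2,-11.7,0,0.7,-15.5,11.9,-11.7,0,0.7,-19,14.6,-11.7,0,0.7,-22.5,17.2,-11.7,0,0.7,-26,19.9,-11.7,0,0.7,-29,22.2,-11.7,0,0.7,-31.5,24.1,-11.7,0,0.7,-33.2,25.4,-11.7,0,0.7,-33.2,25.4,-9,0,0.7,-33.2,25.4,-5,0,0.7,-33.2,25.4,-2,0,0.7,-33.2,25.4,-0.4,0,0.7,-33.2,25.4,-0.4,0])

```text
time_s: 15.5
ee_pos: [532.2, -275.1, 153.5]
ee_rot: [-179.6, -0.0, 59.0]
force: [-0.7, 0.2, -2.7]
gripper_width: 35.6
```

Run:
```python
from h import *
exec(open("s.py").read())
p=s["ee_pos"]; z0=p[2]-76.8
A=[(p[0],p[1],z0-22),(534,-276.7,45),(p[0],p[1],z0+16)]
out=[]
for n in("scene","top"):
    im=env.grab_frame(n)[:,:,::-1]; q=proj(n,A); print(n,q.round(1)); 
    c=q[:2].mean(0).astype(int); y,x=c[1]-37,c[0]-50; print("crop origin",x,y)
    out.append(cv2.resize(im[y:y+75,x:x+100],None,fx=8,fy=8,interpolation=cv2.INTER_CUBIC)[:,:,:])
    cv2.imwrite(f"pics/{n}1.png",im)
o=np.vstack([cv2.resize(i,(640,480)) [:,:] for i in out]); o=np.hstack([cv2.resize(i,(400,300)) for i in out])
cv2.imwrite("pics/hov.png",cv2.resize(o,(800,300)))
cv2.imwrite("pics/hovs.png",out[0])
```

```text
{'time_s': np.float64(15.5), 'ee_pos': array([ 532.157, -275.083,  153.507]), 'ee_rot': array([-1.79636e+02, -1.30000e-02,  5.90170e+01]), 'force': array([-0.749,  0.214, -2.712]), 'torque': array([-0.036, -0.081,  0.01 ]), 'gripper_width': np.float64(35.584)} 2.5
scene [[200.  254.7]
 [200.6 258.9]
 [195.9 241.9]]
crop origin 150 219
top [[419.8 224.8]
 [419.6 224.6]
 [422.7 222.6]]
crop origin 369 187
```

View pics/hov.png

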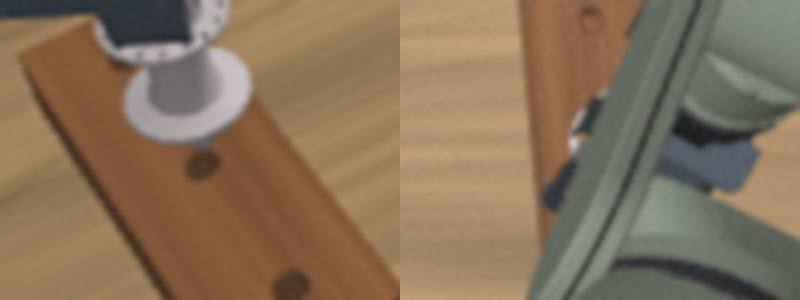

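The hub's axle tip in scene is at (200.4,254.9), against a predicted (200.0,254.7), just above hole1 at (200.4,259.6). In top the arm hides it. I'll lower it gently and watch the forces.

```bash
python3 s.py
```

```text
{'time_s': np.float64(15.6), 'ee_pos': array([ 534.25 , -276.378,  156.807]), 'ee_rot': array([ 1.7995e+02, -1.7000e-02,  5.9018e+01]), 'force': array([-0.452,  0.121, -2.453]), 'torque': array([ 0.033, -0.055,  0.014]), 'gripper_width': np.float64(34.972)} 2.5
```

Emit:
jog_arm(steps=[0.7,0,0,0.3,0,0.7,0,0,0.6,0,0.7,0,0,0.9,0,0.7,0,0,1.1,0,0.7,0,0,1.1,0])

```text
time_s: 16.1
ee_pos: [533.5, -276.5, 144.7]
ee_rot: [-180.0, 0.0, 59.0]
force: [0.7, -0.3, -2.2]
gripper_width: 35.0
```

Emit:
jog_arm(steps=[0.7,0,0,0.2,0,0.7,0,0,0.4,0,0.7,0,0,0.6,0,0.7,0,0,0.6,0])

```text
time_s: 16.5
ee_pos: [533.8, -276.7, 139.5]
ee_rot: [180.0, 0.0, 59.0]
force: [-0.1, -0.6, 1.0]
gripper_width: 35.6
```

Emit:
jog_arm(steps=[0.7,0,0,0.2,0,0.7,0,0,0.4,0,0.7,0,0,0.4,0])

```text
time_s: 16.8
ee_pos: [534.2, -277.0, 138.3]
ee_rot: [179.8, 0.0, 59.0]
force: [-3.4, 2.2, 14.5]
gripper_width: 35.2
```

Emit:
jog_arm(steps=[0.7,0,0,-0.5,0,0.7,0.03,-0.19,-0.5,0,0.7,0.03,-0.19,-0.5,0,0.7,0.03,-0.19,-0.3,0,0.7,0.03,-0.19,-0.1,0,0.7,0.03,-0.19,-0.1,0])

```text
time_s: 17.4
ee_pos: [532.6, -275.8, 138.8]
ee_rot: [179.9, 0.0, 59.0]
force: [-3.3, 1.7, 15.0]
gripper_width: 35.4
```

Emit:
jog_arm(steps=[0.7,0,0,0.1,0,0.7,0,0,0.3,0,0.7,0,0,0.3,0])

```text
time_s: 17.7
ee_pos: [534.0, -276.6, 138.0]
ee_rot: [179.6, 0.0, 59.0]
force: [-4.1, 0.4, 22.6]
gripper_width: 35.6
```

Emit:
jog_arm(steps=[0.7,0,0,-0.4,0,0.7,0,0,-0.7,0,0.7,-0.1,-0.17,-0.7,0,0.7,-0.1,-0.17,-0.7,0,0.7,-0.1,-0.17,-0.7,0])

```text
time_s: 18.2
ee_pos: [531.4, -275.9, 140.0]
ee_rot: [179.8, -0.0, 59.0]
force: [3.3, -1.7, 0.6]
gripper_width: 35.5
```

Run:
```python
from h import *
exec(open("s.py").read())
p=s["ee_pos"]
im=env.grab_frame("scene")[:,:,::-1]
print(proj("scene",[(p[0],p[1],p[2]-76.8-22),(p[0],p[1],45),(p[0],p[1],p[2]-76.8)]).round(1))
cv2.imwrite("pics/s2.png",cv2.resize(im[215:305,145:255],None,fx=6,fy=6,interpolation=cv2.INTER_CUBIC))
```

```text
{'time_s': np.float64(18.2), 'ee_pos': array([ 531.386, -275.946,  140.032]), 'ee_rot': array([ 1.79834e+02, -4.00000e-03,  5.89970e+01]), 'force': array([ 3.348, -1.738,  0.576]), 'torque': array([-0.726, -1.073,  0.004]), 'gripper_width': np.float64(35.522)} 2.5
[[200.8 259. ]
 [200.4 257.8]
 [198.5 251.9]]
```

View pics/s2.png

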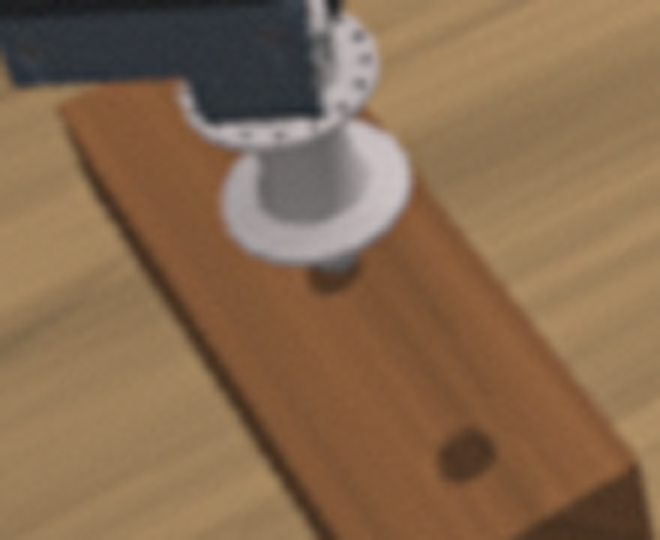

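The tip is in hole1's mouth, with the axle at crop (338,262) and the hole's centre near (333,266). By image and side load, the hole lies further out radially. The earlier lateral force was arm compliance under vertical load. I'll shift outward and try again.

Emit:
jog_arm(steps=[0.7,0,0,-0.3,0,0.7,0,0.2,-0.7,0,0.7,0,0.6,-0.7,0,0.7,0.02,0.63,-0.7,0,0.7,0.02,0.63,-0.4,0,0.7,0.02,0.63,-0.1,0,0.7,0.02,0.63,0,0,0.7,0.02,0.63,0,0])

```text
time_s: 19.05
ee_pos: [535.4, -278.2, 139.6]
ee_rot: [-179.9, 0.0, 59.0]
force: [-0.5, 0.3, -2.4]
gripper_width: 35.3
```

Emit:
jog_arm(steps=[0.7,0,0,0.15,0,0.7,0,0,0.3,0,0.7,0,0,0.3,0])

```text
time_s: 19.35
ee_pos: [535.6, -278.4, 136.7]
ee_rot: [-180.0, 0.0, 59.0]
force: [-0.3, 0.7, -2.5]
gripper_width: 35.7
```

Free now; continuing down.

Emit:
jog_arm(steps=[0.7,0,0,0.2,0,0.7,0,0,0.4,0,0.7,0,0,0.6,0,0.7,0,0,0.8,0,0.7,0,0,0.8,0])

```text
time_s: 19.85
ee_pos: [535.6, -278.3, 128.5]
ee_rot: [-180.0, 0.0, 59.0]
force: [0.1, -0.8, -2.4]
gripper_width: 35.8
```

Emit:
jog_arm(steps=[0.7,0,0,0.2,0,0.7,0,0,0.35,0,0.7,0,0,0.5,0,0.7,0,0,0.5,0])

```text
time_s: 20.25
ee_pos: [535.6, -278.3, 123.7]
ee_rot: [-180.0, 0.0, 59.0]
force: [0.0, -0.2, -3.6]
gripper_width: 35.5
```

Emit:
jog_arm(steps=[0.7,0,0,0.05,0,0.7,0,0,0.1,0,0.7,0,0,0.15,0,0.7,0,0,0.15,0])

```text
time_s: 20.65
ee_pos: [535.8, -278.4, 122.4]
ee_rot: [180.0, 0.0, 59.0]
force: [-0.7, -0.5, -2.5]
gripper_width: 35.4
```

Emit:
jog_arm(steps=[0.7,0,0,0.03,0,0.7,0,0,0.07,0,0.7,0,0,0.07,0])

```text
time_s: 20.95
ee_pos: [535.8, -278.4, 121.8]
ee_rot: [180.0, 0.0, 59.0]
force: [0.4, -0.7, -2.4]
gripper_width: 35.3
```

Emit:
jog_arm(steps=[0.7,0,0,0.04,0,0.7,0,0,0.08,0,0.7,0,0,0.08,0])

```text
time_s: 21.25
ee_pos: [535.8, -278.5, 121.6]
ee_rot: [180.0, 0.0, 59.0]
force: [-1.4, 0.1, 3.6]
gripper_width: 35.3
```

Emit:
jog_arm(steps=[0.5,0,0,0,0,0.3,0,0,0,0,0.3,0,0,-3,0,0.3,0,0,-6.5,0,0.3,44.3,-31.5,-6.5,0,0.3,44.3,-31.5,-6.5,0,0.3,44.3,-31.5,-6.5,0,0.3,44.3,-31.5,-6.5,0,0.3,44.3,-31.5,-6.5,0,0.3,44.3,-31.5,-6.5,0,0.3,44.3,-31.5,-6.5,0,0.3,44.3,-31.5,-6.5,0,0.3,44.3,-31.5,-6.5,0,0.3,44.3,-31.5,-6.5,0,0.3,44.3,-31.5,-6.5,0,0.3,44.3,-31.5,-6.5,0,0.3,44.3,-31.5,-6.5,0,0.3,44.3,-31.5,-6.5,0,0.3,44.3,-31.5,-6.5,0,0.3,44.3,-31.5,-6.5,0], force=5)

```text
time_s: 23.25
ee_pos: [494.2, 262.4, 186.0]
ee_rot: [180.0, 0.0, 58.9]
force: [-0.1, 0.4, 0.6]
gripper_width: 64.0
```

Run:
```python
from h import *
exec(open("s.py").read())
ims=[env.grab_frame(n)[:,:,::-1] for n in("scene","top")]
a=cv2.resize(ims[0][200:300,140:240],(400,400),interpolation=cv2.INTER_CUBIC); b=cv2.resize(ims[1][170:270,370:470],(400,400),interpolation=cv2.INTER_CUBIC)
cv2.imwrite("pics/placed.png",np.hstack([a,b]))
```

```text
{'time_s': np.float64(23.25), 'ee_pos': array([494.184, 262.437, 186.041]), 'ee_rot': array([179.99 ,   0.   ,  58.894]), 'force': array([-0.095,  0.443,  0.618]), 'torque': array([-0.017, -0.08 ,  0.001]), 'gripper_width': np.float64(63.988)} 57.9
```

View pics/placed.png

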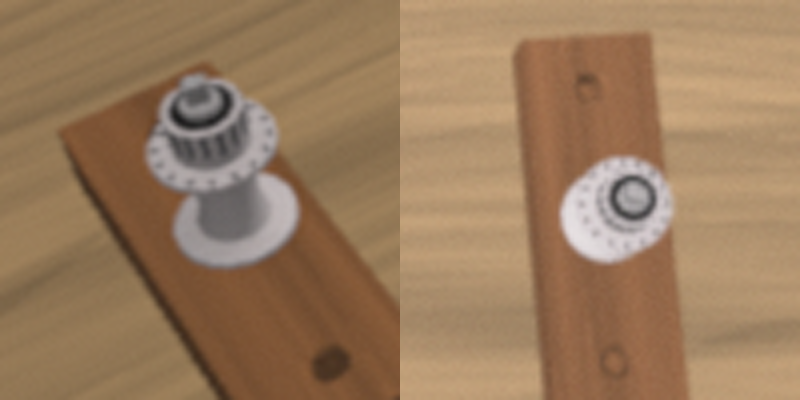

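The middle hub stands home in hole1: the axle top is at scene crop (198,95), and the flange sits flat on the block. Now the left hub.

Emit:
jog_arm(steps=[0.3,0,0,3,0,0.3,0,0,5.5,0,0.3,0,0,6.4,0,0.4,0,0,6.4,0,0.5,0,0,6.4,0])

```text
time_s: 23.85
ee_pos: [494.7, 263.8, 122.9]
ee_rot: [179.9, -0.1, 59.0]
force: [0.2, 0.1, 0.5]
gripper_width: 50.6
```

Emit:
jog_arm(steps=[0.54,0,0,0,0,0.58,0,0,0,0,0.62,0,0,0,0,0.66,0,0,0,0,0.66,0,0,0,0,0.66,0,0,0,0])

```text
time_s: 24.45
ee_pos: [494.4, 263.9, 122.7]
ee_rot: [179.9, -0.1, 59.0]
force: [-0.5, -1.4, 4.8]
gripper_width: 36.0
```

Emit:
jog_arm(steps=[0.4,0,0,0,0,0.3,0,0,0,0,0.3,0,0,0,-8.5,0.3,0,0,0,-17,0.3,0,0,0,-25.5,0.3,0,0,0,-34,0.3,0,0,0,-42.5,0.3,0,0,0,-51,0.3,0,0,0,-59.5,0.3,0,0,0,-68,0.3,0,0,0,-76.5,0.4,0,0,0,-85,0.45,0,0,0,-90,0.5,0,0,0,-90])

```text
time_s: 25.85
ee_pos: [493.5, 263.4, 121.4]
ee_rot: [-179.9, -0.0, 149.0]
force: [0.5, 1.0, 0.7]
gripper_width: 46.6
```

Emit:
jog_arm(steps=[0.54,0,0,0,0,0.58,0,0,0,0,0.62,0,0,0,0,0.66,0,0,0,0,0.66,0,0,0,0,0.66,0,0,0,0])

```text
time_s: 26.45
ee_pos: [493.8, 263.5, 121.8]
ee_rot: [-180.0, -0.0, 149.0]
force: [1.0, 0.5, -0.7]
gripper_width: 35.6
```

Emit:
jog_arm(steps=[0.7,0,0,0,0,0.7,0,0,0,0,0.7,0,0,0,0], force=25)

```text
time_s: 26.75
ee_pos: [493.8, 263.5, 121.8]
ee_rot: [-180.0, -0.0, 149.0]
force: [0.2, 0.0, -1.1]
gripper_width: 35.0
```

```bash
python3 s.py
```

```text
{'time_s': np.float64(26.75), 'ee_pos': array([493.807, 263.512, 121.801]), 'ee_rot': array([-1.79980e+02, -5.00000e-03,  1.48999e+02]), 'force': array([ 0.248,  0.021, -1.087]), 'torque': array([ 0.001, -0.13 ,  0.015]), 'gripper_width': np.float64(35.007)} -32.1
```

Emit:
jog_arm(steps=[0.7,0,0,0,4,0.7,0,0,0,9,0.7,0,0,0,14,0.7,0,0,0,19,0.7,0,0,0,24])

```text
time_s: 27.25
ee_pos: [494.0, 263.6, 121.8]
ee_rot: [180.0, 0.0, 124.8]
force: [-0.3, 0.0, -1.9]
gripper_width: 35.2
```

```bash
python3 s.py
```

```text
{'time_s': np.float64(27.25), 'ee_pos': array([493.971, 263.614, 121.777]), 'ee_rot': array([1.79998e+02, 1.80000e-02, 1.24848e+02]), 'force': array([-0.271,  0.014, -1.898]), 'torque': array([ 0.069, -0.222,  0.265]), 'gripper_width': np.float64(35.201)} -7.9
```

Emit:
jog_arm(steps=[0.7,0,0,0,6,0.7,0,0,0,12,0.7,0,0,0,18,0.7,0,0,0,24])

```text
time_s: 27.65
ee_pos: [494.2, 263.6, 121.8]
ee_rot: [180.0, 0.0, 100.8]
force: [1.3, 0.2, -1.9]
gripper_width: 35.1
```

```bash
python3 s.py
```

```text
{'time_s': np.float64(27.65), 'ee_pos': array([494.174, 263.636, 121.803]), 'ee_rot': array([1.79964e+02, 1.80000e-02, 1.00812e+02]), 'force': array([ 1.336,  0.196, -1.943]), 'torque': array([-0.047, -0.339,  0.29 ]), 'gripper_width': np.float64(35.057)} 16.1
```

Emit:
jog_arm(steps=[0.7,0,0,0,6,0.7,0,0,0,12,0.7,0,0,0,18,0.7,0,0,0,24])

```text
time_s: 28.05
ee_pos: [494.4, 263.6, 121.8]
ee_rot: [179.9, 0.0, 76.8]
force: [1.7, 0.2, -1.9]
gripper_width: 35.2
```

```bash
python3 s.py
```

```text
{'time_s': np.float64(28.05), 'ee_pos': array([494.362, 263.567, 121.813]), 'ee_rot': array([1.79933e+02, 5.00000e-03, 7.68200e+01]), 'force': array([ 1.706,  0.231, -1.925]), 'torque': array([-0.114, -0.335,  0.23 ]), 'gripper_width': np.float64(35.191)} 40.1
```

This one drags too, at 0.23–0.29 N m against 0.07 or less for the right hub. Back off, lift, and carry it to hole0.

Emit:
jog_arm(steps=[0.7,0,0,0,-4,0.7,0,0,0,-8,0.7,0,0,0,-8,0.7,0,0,-0.3,-8,0.7,0,0,-0.8,-8,0.7,0,0,-1.4,-8,0.7,0,0,-2.2,-8,0.7,0,0,-3,-8,0.7,0,0,-3,-8])

```text
time_s: 28.95
ee_pos: [494.4, 264.0, 153.6]
ee_rot: [179.9, -0.1, 85.0]
force: [0.3, 0.4, -2.9]
gripper_width: 35.3
```

Emit:
jog_arm(steps=[0.7,0,0,-4,0,0.7,0,0,-8,0,0.7,0,0,-11.7,0,0.7,-3,0,-11.7,0,0.7,-7,0,-11.7,0,0.7,-11.5,0,-11.7,0,0.7,-16,0,-11.7,0,0.7,-20.5,0,-11.7,0,0.7,-25,0,-11.7,0,0.7,-29.5,0,-11.7,0,0.7,-34,0,-11.7,0,0.7,-38.5,0,-11.7,0,0.7,-43,0,-11.7,0,0.7,-47,0,-11.7,0,0.7,-50.5,0,-11.7,0,0.7,-53,0,-11.7,0,0.7,-54.6,-0.1,-11.7,0,0.7,-54.6,-0.1,-11.7,0,0.7,-54.6,-0.1,-11.7,0])

```text
time_s: 30.85
ee_pos: [445.2, -279.4, 268.8]
ee_rot: [-180.0, -0.1, 85.0]
force: [0.3, -0.0, -2.7]
gripper_width: 35.4
```

Emit:
jog_arm(steps=[0.7,0,0,3,0,0.7,0,0,7,0,0.7,0,0,10,0,0.7,0,0,11.5,0,0.7,0,0,12,0,0.7,0,0,12,0,0.7,0,0,12,0])

```text
time_s: 31.55
ee_pos: [446.2, -280.2, 150.2]
ee_rot: [179.9, 0.1, 85.0]
force: [0.5, -0.6, -2.9]
gripper_width: 35.0
```

Run:
```python
from h import *
exec(open("s.py").read())
p=s["ee_pos"]
im=env.grab_frame("scene")[:,:,::-1]
print(((proj("scene",[(p[0],p[1],p[2]-76.8-22),(p[0],p[1],45)])-[140,190])*6).round(0))
cv2.imwrite("pics/s3.png",cv2.resize(im[190:290,140:240],None,fx=6,fy=6,interpolation=cv2.INTER_CUBIC))
```

```text
{'time_s': np.float64(31.55), 'ee_pos': array([ 446.249, -280.156,  150.184]), 'ee_rot': array([1.79876e+02, 6.00000e-02, 8.50460e+01]), 'force': array([ 0.482, -0.622, -2.888]), 'torque': array([-0.05 , -0.139,  0.003]), 'gripper_width': np.float64(35.018)} -28.4
[[244. 243.]
 [248. 255.]]
```

View pics/s3.png

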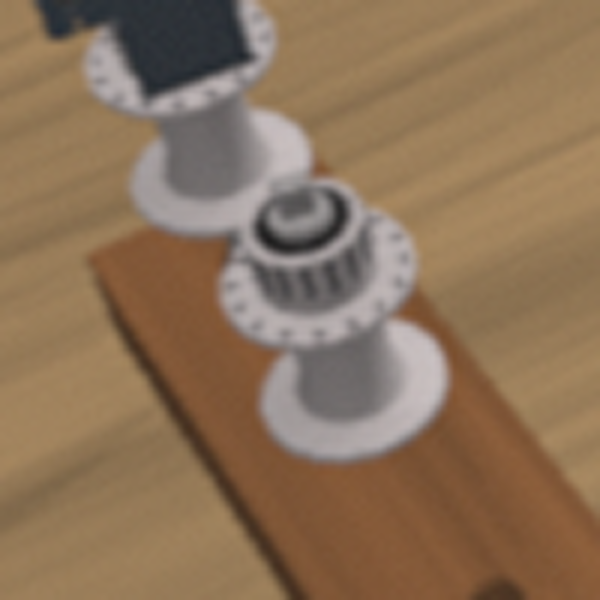

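Hole0 is hidden behind the placed hub at crop (350,380). I'll lower by feel.

Emit:
jog_arm(steps=[0.7,0,0,0.3,0,0.7,0,0,0.6,0,0.7,0,0,0.8,0,0.7,0,0,1.0,0,0.7,0,0,1.0,0])

```text
time_s: 32.1
ee_pos: [445.4, -280.4, 139.1]
ee_rot: [180.0, 0.0, 85.0]
force: [-0.5, -0.5, 0.3]
gripper_width: 34.9
```

Emit:
jog_arm(steps=[0.7,0,0,0.1,0,0.7,0,0,0.2,0,0.7,0,0,0.2,0])

```text
time_s: 32.4
ee_pos: [445.1, -280.3, 136.6]
ee_rot: [-180.0, 0.0, 85.0]
force: [-1.1, -0.9, -1.1]
gripper_width: 35.1
```

Emit:
jog_arm(steps=[0.7,0,0,0.1,0,0.7,0,0,0.2,0,0.7,0,0,0.2,0])

```text
time_s: 32.7
ee_pos: [444.9, -280.1, 134.4]
ee_rot: [-179.9, -0.0, 85.0]
force: [-1.3, 0.8, -2.7]
gripper_width: 35.0
```

Emit:
jog_arm(steps=[0.7,0,-0.05,0.2,0,0.7,0,-0.05,0.4,0,0.7,0,-0.05,0.6,0,0.7,0,-0.05,0.8,0,0.7,0,-0.05,0.8,0])

```text
time_s: 33.2
ee_pos: [444.7, -280.1, 126.6]
ee_rot: [-180.0, -0.0, 85.0]
force: [-0.4, 0.0, -2.9]
gripper_width: 35.6
```

Emit:
jog_arm(steps=[0.7,0,0,0.15,0,0.7,0,0,0.3,0,0.7,0,0,0.3,0])

```text
time_s: 33.5
ee_pos: [444.8, -280.2, 123.8]
ee_rot: [-180.0, 0.0, 85.0]
force: [-1.8, -0.8, -3.1]
gripper_width: 35.1
```

Emit:
jog_arm(steps=[0.7,0,0,0.06,0,0.7,0,0,0.12,0,0.7,0,0,0.18,0,0.7,0,0,0.18,0])

```text
time_s: 33.9
ee_pos: [444.8, -280.2, 122.1]
ee_rot: [-180.0, 0.0, 85.0]
force: [-1.7, 0.1, -1.7]
gripper_width: 35.1
```

Emit:
jog_arm(steps=[0.7,0,0,0.05,0,0.7,0,0,0.08,0,0.7,0,0,0.08,0])

```text
time_s: 34.2
ee_pos: [444.9, -280.4, 121.8]
ee_rot: [180.0, 0.0, 85.0]
force: [-2.6, -0.5, 2.9]
gripper_width: 35.1
```

Emit:
jog_arm(steps=[0.5,0,0,0,0,0.3,0,0,0,0,0.3,0,0,-3,0,0.3,0,0,-7,0,0.3,-5,0,-10,0,0.3,-10,0,-10,0,0.3,-15,0,-10,0,0.3,-20,0,-10,0,0.3,-22,0,-10,0,0.3,-22,0,-10,0], force=5)

```text
time_s: 35.2
ee_pos: [425.1, -503.0, 220.1]
ee_rot: [180.0, 0.0, 84.8]
force: [-0.4, 0.5, 0.0]
gripper_width: 63.8
```

Run:
```python
from h import *
exec(open("s.py").read())
ims=[env.grab_frame(n)[:,:,::-1] for n in("scene","top")]
R=lambda i,s:cv2.resize(i,s,interpolation=cv2.INTER_CUBIC)
a=R(ims[0][200:300,140:240],(400,400)); b=R(ims[1][180:280,380:480],(400,400)); 
c=R(ims[0][120:170,280:380],(400,200)); d=R(ims[1][220:270,250:350],(400,200))
cv2.imwrite("pics/final.png",np.vstack([np.hstack([a,b]),np.hstack([c,d])]))
m=[cv2.absdiff(i,cv2.imread(f"pics/{n}0.png")).max(2) for i,n in zip(ims,("scene","top"))]
for n,q in zip(("cup","cal","span","lev"),([260,340,120,175],)*0 or [(288,138,316,170),(217,145,252,168),(362,110,378,166),(413,134,444,163)]): print(n,m[1][q[1]:q[3],q[0]:q[2]].mean().round(1))
```

```text
{'time_s': np.float64(35.2), 'ee_pos': array([ 425.089, -502.972,  220.147]), 'ee_rot': array([1.79979e+02, 4.70000e-02, 8.47930e+01]), 'force': array([-0.377,  0.493,  0.001]), 'torque': array([-0.014, -0.07 ,  0.   ]), 'gripper_width': np.float64(63.797)} -45.6
cup 2.5
cal 23.9
span 2.2
lev 2.4
```

View pics/final.png

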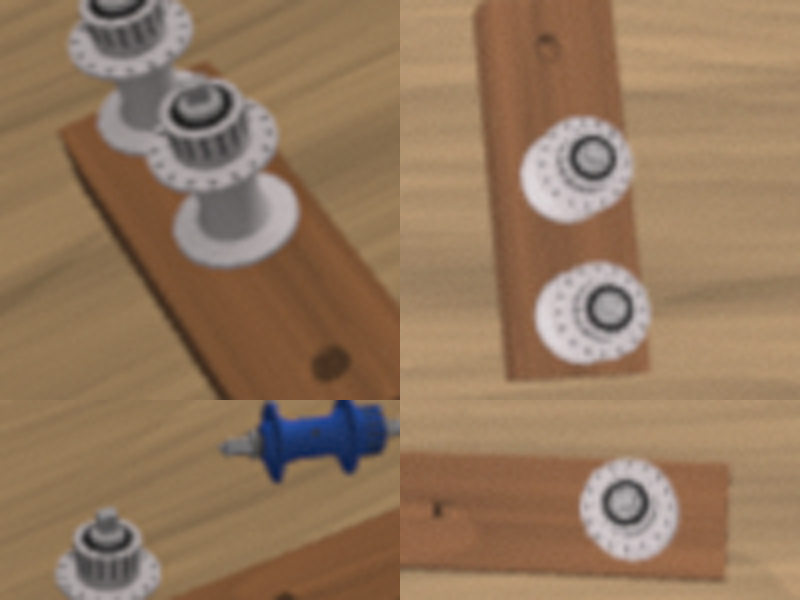

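A blue look-alike is lying down and the caliper region has changed. I'll look at the full view before handing in.

Run:
```python
from h import *
R=lambda i,s:cv2.resize(i,s,interpolation=cv2.INTER_CUBIC)
t=env.grab_frame("top")[:,:,::-1]; t0=cv2.imread("pics/top0.png"); t1=cv2.imread("pics/top1.png")
s=env.grab_frame("scene")[:,:,::-1]
sl=np.s_[130:310,180:340]
cv2.imwrite("pics/cmp.png",np.vstack([np.hstack([R(x[sl],(267,300)) for x in(t0,t1,t)]),R(s[100:260,260:480],(801,583))[:290]])[:590,:800])
```

```text
(no output)
```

View pics/cmp.png

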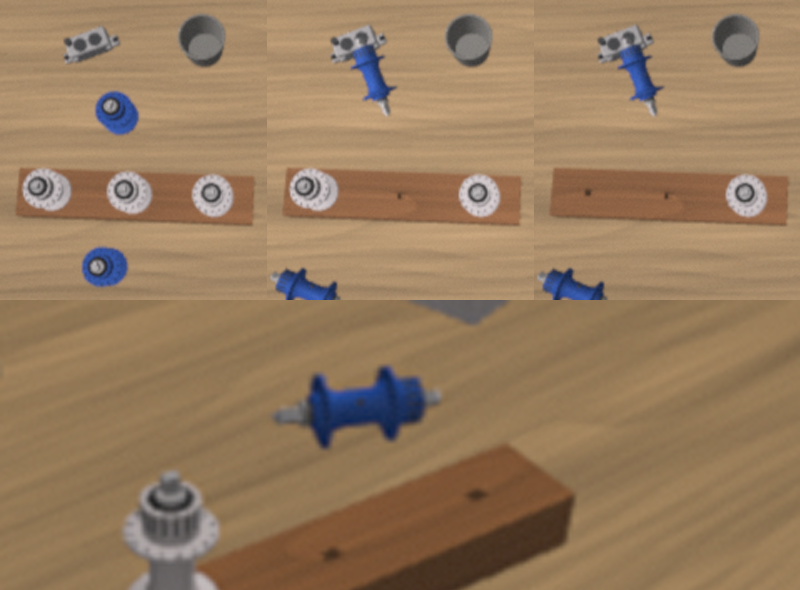

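Both blue look-alikes, which started balanced on their axle tips, have tipped over. They were already down in the t=15.5 s picture. The caliper's outline is still at the same pixels, and the other bystanders haven't changed. I didn't reach for the blue ones and will leave them. Handing in.

Emit:
jog_arm(steps=[0.3,0,0,0,0,0.3,0,0,0,0,0.3,0,0,0,0])

```text
time_s: 35.7
ee_pos: [426.0, -498.7, 221.7]
ee_rot: [180.0, 0.0, 85.1]
force: [0.0, -0.4, -0.3]
gripper_width: 64.0
```

```bash
python3 -c "
from workcell import env
print(env.job_done())"
```

```text
the job is handed in; nothing more can be done
None
```

I turned all three hubs by 64–70°. Two of them drag and now stand in the rebuild block; the sound one is still in the holder. I handed in at about 36 s, and no verdict was reported.

| Hub (by holder slot) | Turned | Torque felt | Result |
|---|---|---|---|
| Right (y = −125) | 70° | about 0.09 N m at most | runs freely, left in its slot |
| Middle (y = 0) | 66° | about 0.21–0.28 N m | drags, now in hole1 |
| Left (y = +125) | 64° | 0.22–0.28 N m | drags, now in hole0 |

- **Placement:** both moved hubs seated at the expected height with about 5–6 N of contact, and the pictures show them upright. The first try at hole1 caught on the edge of the hole with up to about 25 N of vertical force (limit 35 N). I backed off, corrected the position, and it went in freely.
- **Not confirmed by camera:** the turn angles come from the arm's rotation with a firm grip; I did not check the grease ports in the pictures. The right hub's torque rose slightly late in its turn but stayed far below the dragging hubs.
- **Blue look-alikes:** both fell over some time before 15.5 s; they had started balanced on their axle tips. I never reached for them, but I did not see them fall, so I can't rule out that the arm caused it. One now rests against the caliper.
- **Bystanders:** the caliper sits at the same pixels as at the start, to about one pixel. The cup, spanner and tire lever show no change.

I viewed 10 pictures, counting crops.

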